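# Take the amber jar out of the stack for weighing

### The job

Three small jars stand in a stack. Take the amber glass jar out of the middle and set it upright on the pan of the bench scale, near the middle, and stack the white jar that was on top squarely back on the other white jar. Leave the lower white jar standing where it is, and do not tip any of these jars over.

Things in the scene. Friction and masses are not known exactly. Their poses are not given: they have to be found in the camera images.
- upper_jar_center (a point): Centre (half-way up) of the top jar of the stack: white cylindrical jar with a black screw lid, 52 mm in diameter, 50 mm high including the lid, flat top and bottom, about 0.12 kg; z axis up along the jar. It starts on the amber jar, about 125 mm above the table.
- amber_jar_center (a point): Centre (half-way up) of the middle jar of the stack: plain orange-brown (amber) glass with a brass-coloured screw lid, otherwise the same size and weight (52 mm in diameter, 50 mm high). It starts about 75 mm above the table. A similar amber jar that stands alone, near the robot, is not meant.
- lower_jar_center (a point): Centre (half-way up) of the bottom jar of the stack: white with a black lid, the same size, standing on the table (centre 25 mm up); its flat lid top is 25 mm above this point. The stack stands on the left or the right of the work area, with the scale on the other side. The table between them is free, so a jar can be set down midway between the stack and the scale.
- pan_center (a point): Centre of the upper face of the round steel pan of the white bench scale. The pan is flat, 110 mm in diameter, its upper face 42 mm above the table. The scale is fixed to the table and the pan does not move; its body, 165 x 130 mm, is lower than the pan (display on the robot's side, raised to about 40 mm).
There are look-alikes about, which are no part of the job. Leave any turquoise look-alike of the part that bears amber_jar_center alone. Leave any green look-alike of the part that bears upper_jar_center alone.

How it is judged (in metres and radians):
At the end, for the whole second after the job is handed in: The amber jar stands upright on the scale's pan, its centre within 30 mm of the pan's centre; the upper white jar stands upright directly on the lower white jar, centred within 15 mm; the lower jar stands upright on the table within 30 mm of where it was. All upright within 10 degrees (horizontal distance between amber_jar_center and pan_center below 0.03 m and z of amber_jar_center in the frame of pan_center between 0.02 and 0.03 m and angle between each of amber_jar_center, upper_jar_center, lower_jar_center's own z axis and vertical below 0.17 rad and horizontal distance between upper_jar_center and lower_jar_center below 0.015 m and z of upper_jar_center in the frame of lower_jar_center between 0.045 and 0.055 m and height (world z) of lower_jar_center below 0.035 m and distance of lower_jar_center from where it was at the start of the episode below 0.03 m); the robot touches nothing.
It fails at once if a jar of the stack is tipped over (angle between any of amber_jar_center, upper_jar_center, lower_jar_center's own z axis and vertical above 0.8 rad).
It also fails if it takes over 72 s, if anything falls off the work surface, if the arm or the gripper's body presses on something with over 40 N, if the wrist force passes 120 N, or if a joint passes its speed limit or range.

### The arm

A 6-joint arm with a two-finger parallel gripper is mounted at the origin on the work surface; the furniture and walls round the work are solid. World frame = base frame: x ahead of the robot, y to its left, z up, the work surface at z = 0. Lengths are in mm, angles in rad, forces in N, time in s.
With the tool pointing down it reaches from about 275 to 1000 mm from the base axis. Payload 8.4 kg.
Tool frame: the origin (TCP) lies at the very end of the fingers, on their centre line; the grasp point (between the pads) lies 19 mm behind it; z points along the fingers, x is the direction in which the jaws open and shut, and the axes are right-handed (so a half turn about z gives the same grasp; the last joint's range is limited). The gripper opens to 85 mm and grips with 20 to 120 N. Pads are 22 mm wide; open, the fingers measure 114 mm over their backs; the gripper's body (76 mm by 85 mm) begins 54 mm behind the grasp point. The pads swing forward as they close: fully open they stand 13 mm farther back than shut.
Start: joints at [-1.276, 0.353, 1.633, -0, 1.155, -0.002], TCP at [182.787, -597.676, 231.281] pointing down, gripper open.
Joint ranges: [-2.63, 2.63], [-0.92, 2.1], [0.06, 2.66], [-1.3, 4.44], [0, 2.69], [-3.02, 3.02]. Speed limits (rad/s): [2.22, 2.22, 2.79, 3.14, 3.14, 3.14].

### API

Orientations are given as [roll, pitch, yaw] about the fixed x, y, z axes, in that order (R = Rz(yaw) Ry(pitch) Rx(roll)).
In Python, from rig import r gives the robot as it stands. The module is installed in compiled form; this text tells all that it offers.
- The arm moves only by the tool apply_moves, never from a script. Its argument "targets" is a list that holds one entry, the list of rows, each a list of 7 numbers: the gripper's target within -1 to 1 (fully open at 1, half-way at 0, shut at -1), then the shift along the tool's x, y, z in cm, then the turn, a rotation vector about the tool's x, y, z in degrees. A call has 1 to 8 rows; each row is the pose to reach, as a shift and turn from the pose measured when the call began, along the tool's axes at that moment; what a row does not reach only later rows make up. A row lasts 1/10 s, in which the tool goes at most 50 mm and 8.59 degrees, less where a joint would pass 70% of its speed; a pose out of reach is approached as far as the arm can. A call with a gripper value outside its range is refused whole. The fingers move at their own pace and stop on an object; "newtons" is the grip in N (left out, the last holds). Time passes only in rows, so rows that repeat a pose let the fingers close. It gives the time, the measured TCP pose, the force and the opening at its end, in the units of the state.
- r.sense(): the state, without advancing time (a new reading comes with each control period).
- r.grab_frame(name): name is "scene" or "top" or "wrist"; returns a dict with "pixels" (400x640x3 uint8, red, green, blue), "fov_y" (degrees; the focal length in pixels is half the picture's height over the tangent of half this angle, whatever the lens; pixels are square), "cx", "cy" (the principal point, pixels), "R" (3x3) and "t" (3): a world point X has camera coordinates R X + t; the wrist camera has in their place "mount" (4x4, takes a point from camera to tool coordinates, whose origin is the TCP and whose axes are the tool frame's). Camera axes: x right, y down, z forward; pixel columns grow to the right and rows downward; lengths in mm; the calibration is good to about 2 mm. A picture is of the moment at which its call begins: read the wrist's pose just before it. There is no depth.
- r.sign_off(): hands the job in, once; it reports no verdict.
The state is a dict: "clock": time; "qpos": joint angles; "qvel": joint speeds; "joint_efforts": joint torques, N m; "eef_pos": TCP position; "tcp_rot": TCP orientation; "contact_force": force on the tool from outside, world axes, zero at the start; "wrist_torque": the same for the moment, N m; "opening": opening from 0.0 (shut) to 1.0 (fully open).
Only numpy, scipy, OpenCV 4.12 (cv2) and the standard library are available. Lean on these libraries where they do the work, as an engineer would, in place of code of your own. Each camera call takes 0.05 s, during which the arm holds its last target. There are 200 camera calls.

## Working session

There is one attempt and no reset: what is moved stays moved. The work goes in short steps, Python scripts to look and compute and a tool call to move; the robot and the scene stay as the last step left them, time stands still between calls to the robot, and variables do not carry over. Pictures are saved under pics/ and viewed, about 8 in all and at most 12, crops included, and the job is handed in when it is done.

Besides the shell and the picture viewer there is one more tool, called after "Request:" in YAML: its name, and indented under it one key for each argument. apply_moves: Moves the arm, as the interface text tells. Its arguments: {"type":"object","properties":{"targets":{"type":"array"},"newtons":{"type":"number"}},"required":["targets"]}

```bash
mkdir -p pics
python3 - <<'E'
from rig import r
import cv2,numpy as np,pickle
s=r.sense();print(s)
o=[]
for n in("scene","top"):
    f=r.grab_frame(n);pickle.dump(f,open(n+'.pkl','wb'))
    print(n,f['fov_y'],f['cx'],f['cy'],np.round(f['R'],3).tolist(),f['t'], [k for k in f])
    cv2.imwrite(f'pics/{n}0.png',f['pixels'][:,:,::-1])
E
```

```text
{'clock': 0.0, 'qpos': array([-1.27637729e+00,  3.53662285e-01,  1.63415555e+00, -5.47358229e-06,
        1.15520513e+00, -2.41335305e-03]), 'qvel': array([ 2.70764316e-05, -6.83816822e-05, -3.46966799e-05,  4.02468266e-04,
        8.13785667e-04,  1.22316315e-03]), 'joint_efforts': array([ 1.57997434e-03, -6.05245471e+01, -3.42071378e+01, -2.84309016e-05,
        9.27095592e-03, -1.39525972e-05]), 'eef_pos': array([ 182.65559134, -597.19984528,  230.54369605]), 'tcp_rot': array([ 3.14159110e+00,  1.43031454e-03, -1.27396173e+00]), 'contact_force': array([-0.45480149, -0.55605538,  0.66933747]), 'wrist_torque': array([ 0.00799331, -0.03189432, -0.0034794 ]), 'opening': 0.9999864847776461}
scene 54.96186059072651 318.1798645389454 199.56840539120796 [[-0.891, -0.455, 0.005], [-0.327, 0.633, -0.702], [0.316, -0.627, -0.712]] [416.21521124 211.07724726 886.18090155] ['pixels', 'fov_y', 'cx', 'cy', 'R', 't']
top 49.89228643970656 322.3593825747057 191.81744220179615 [[0.006, -1.0, 0.029], [-0.998, -0.008, -0.061], [0.061, -0.028, -0.998]] [ -4.05480404 445.77105488 909.16801219] ['pixels', 'fov_y', 'cx', 'cy', 'R', 't']
```

View pics/scene0.png

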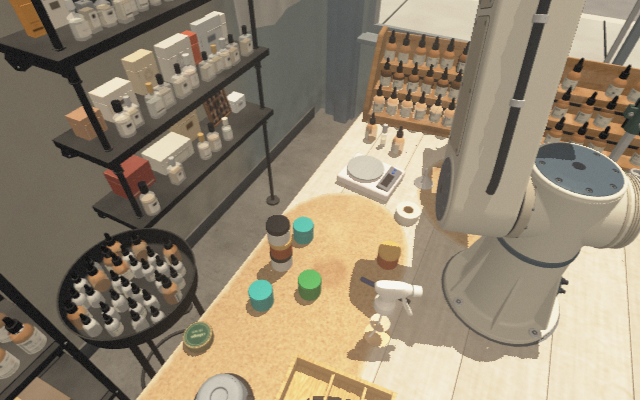

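View pics/top0.png

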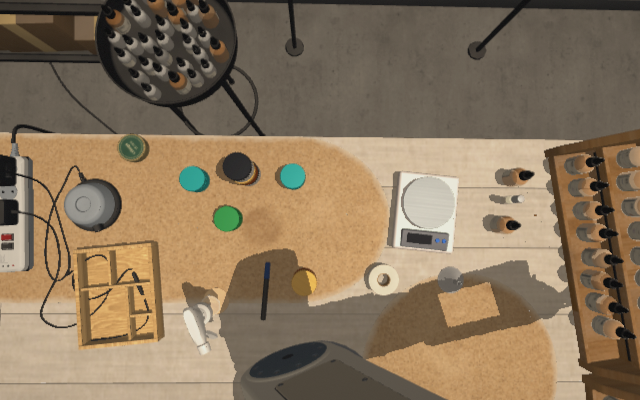

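Scene picture: the stack is at (279,240), with turquoise jars at (303,230) and (261,295), a green jar at (310,285) and a lone amber jar at (388,255). The scale pan is at (366,169).
Top picture: stack lid at (238,167), turquoise at (193,179) and (292,176), green at (227,218), lone amber at (304,282), pan at (428,202).
I choose the stack's middle jar. The lone amber near the robot is the look-alike and stays put.

```bash
cat > h.py <<'E'
import numpy as np,cv2,pickle
def K(f): 
    fl=200/np.tan(np.radians(f['fov_y']/2)); return fl
def ray(f,u,v,z,R=None,t=None):
    R=f['R'] if R is None else R; t=f['t'] if t is None else t
    d=R.T@np.array([(u-f['cx'])/K(f),(v-f['cy'])/K(f),1]); c=-R.T@t
    return np.round(c+d*(z-c[2])/d[2],1)
def proj(f,X,R=None,t=None):
    R=f['R'] if R is None else R; t=f['t'] if t is None else t
    p=R@np.asarray(X,float)+t; return np.round([f['cx']+K(f)*p[0]/p[2],f['cy']+K(f)*p[1]/p[2]],1)
E
python3 - <<'E'
from h import *
S=pickle.load(open('scene.pkl','rb'));T=pickle.load(open('top.pkl','rb'))
print('cams',-S['R'].T@S['t'],-T['R'].T@T['t'])
for n,f,p,z in[('lid T',T,(237,166),150),('lid S',S,(278,223),150),('pan T',T,(428.5,201),42),('pan S',S,(366,168),42),('green T',T,(227,217),50),('tur T',T,(193,178),50),('tur2 T',T,(292,175),50),('lone',T,(304,281),50),('green S',S,(310,277),50),('turS',S,(261,288),50),('tur2S',S,(303,224),50)]: print(n,ray(f,*p,z))
a=cv2.resize(S['pixels'][190:310,230:420],None,fx=4,fy=4,interpolation=2)
b=cv2.resize(T['pixels'][140:210,205:280],None,fx=6,fy=6,interpolation=2)
c=cv2.resize(T['pixels'][160:260,380:470],None,fx=4,fy=4,interpolation=2)
def pad(i,h,w=None): return cv2.copyMakeBorder(i,0,h-i.shape[0],0,0,0)
cv2.imwrite('pics/c1.png',a[:,:,::-1])
cv2.imwrite('pics/c2.png',np.hstack([pad(b,420),pad(c,420)])[:,:,::-1])
E
```

```text
cams [159.85681383 611.1622371  777.19483765] [389.23104369  25.23143363 934.4395746 ]
lid T [483.4 159.1 150. ]
lid S [482.7 162.4 150. ]
pan T [ 426.6 -222.4   42. ]
pan S [ 420.6 -215.3   42. ]
green T [390.5 194.5  50. ]
tur T [469.8 265.3  50. ]
tur2 T [477.8  63.   50. ]
lone [261.6  36.4  50. ]
green S [388.9 194.1  50. ]
turS [470.  267.2  50. ]
tur2S [477.  65.  50.]
```

View pics/c1.png

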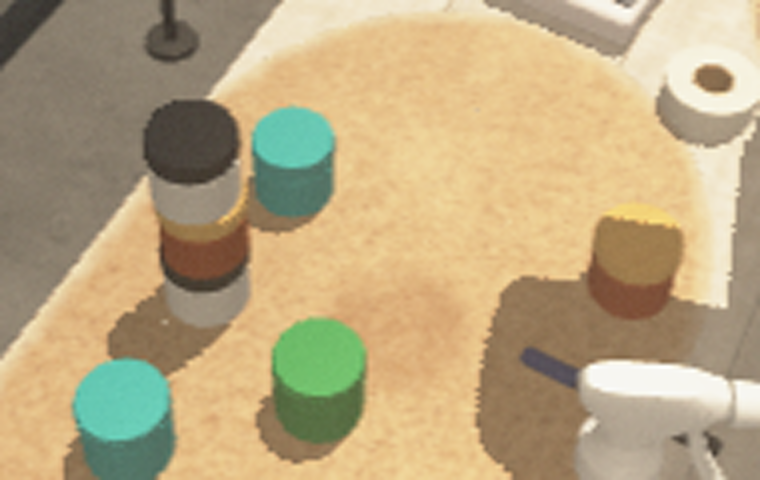

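View pics/c2.png

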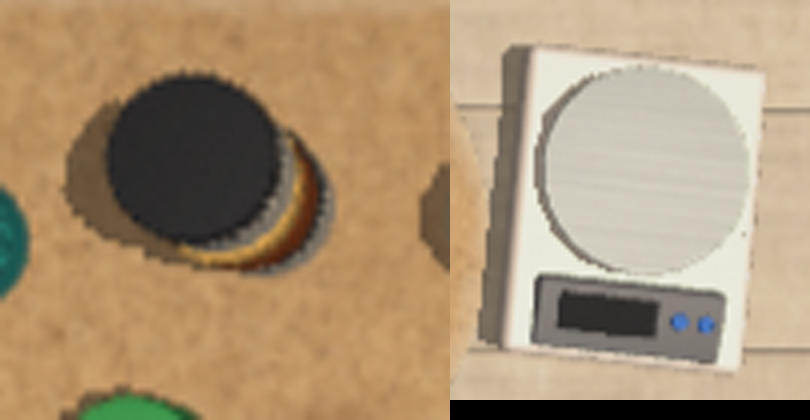

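The crops confirm it. The stack is black lid over white, brass lid over amber, then black lid over white, with a free-standing turquoise, green and lone amber jar around it. In the top view the lid centre is at about (237,166) and the pan centre at about (429,202). I'm moving toward the stack and turning the jaws to align with world y.

Request:
apply_moves:
  targets:
    - [[1, -4, -3.2, -4, 0, 0, 8], [1, -8, -6.4, -6, 0, 0, 17], [1, -12, -9.6, -6, 0, 0, 17], [1, -16, -12.8, -6, 0, 0, 17], [1, -20, -16, -6, 0, 0, 17], [1, -24, -19.2, -6, 0, 0, 17], [1, -28, -22.4, -6, 0, 0, 17], [1, -32, -25.6, -6, 0, 0, 17]]

```text
clock: 0.9
eef_pos: [324.6, -238.1, 290.9]
tcp_rot: [3.141, 0.001, -1.571]
contact_force: [1.3, -1.6, 0.6]
opening: 1.0
```

Request:
apply_moves:
  targets:
    - [[1, -5, -2, 0, 0, 0, 0], [1, -10, -4, 0, 0, 0, 0], [1, -15, -6, 0, 0, 0, 0], [1, -20, -8, 0, 0, 0, 0], [1, -25, -10, 0, 0, 0, 0], [1, -30, -12, 0, 0, 0, 0], [1, -35, -13.5, 0, 0, 0, 0], [1, -39, -15, 0, 0, 0, 0]]

```text
clock: 1.7
eef_pos: [468.2, 135.4, 291.2]
tcp_rot: [3.141, 0.001, -1.571]
contact_force: [0.8, -0.5, 0.1]
opening: 1.002
```

```bash
cat >> h.py <<'E'
from scipy.spatial.transform import Rotation as Ro
def wrist(name):
    from rig import r
    s=r.sense(); f=r.grab_frame('wrist')
    M=np.array(f['mount']); W=np.eye(4); W[:3,:3]=Ro.from_euler('xyz',s['tcp_rot']).as_matrix(); W[:3,3]=s['eef_pos']
    C=np.linalg.inv(W@M); f['R']=C[:3,:3]; f['t']=C[:3,3]
    pickle.dump(f,open(name+'.pkl','wb')); cv2.imwrite('pics/%s.png'%name,f['pixels'][:,:,::-1]); 
    print(np.round(s['eef_pos'],1),s['tcp_rot'].round(3),s['opening'],'vel',np.abs(s['qvel']).max(),'cam',np.round((W@M)[:3,3]))
    return f
E
python3 -c "
from h import *
f=wrist('w1');print(f['fov_y'],np.round(f['mount'],2).tolist());print(proj(f,[483,160,150]))"
```

```text
[468.2 135.4 291.2] [ 3.141e+00  1.000e-03 -1.571e+00] 1.001972870155873 vel 0.8768018439343818 cam [538. 136. 433.]
58.673010794802074 [[1.0, 0.0, -0.0, -1.03], [-0.0, 0.96, 0.28, -70.27], [0.0, -0.28, 0.96, -141.43], [0.0, 0.0, 0.0, 1.0]]
[287.8 165.4]
```

View pics/w1.png

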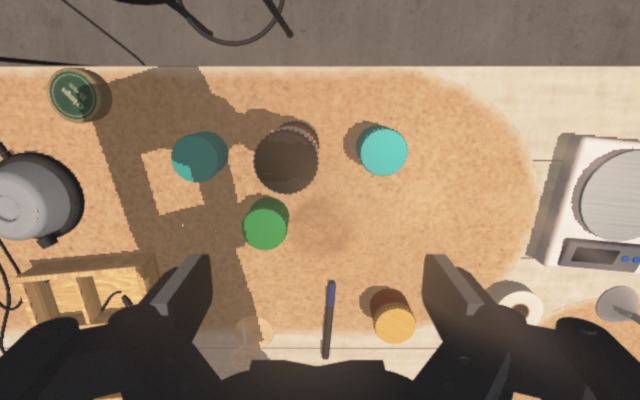

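The lid shows at (286,161), but the arm was still moving. I'll settle the arm above the stack and measure again.

Request:
apply_moves:
  targets:
    - [[1, -2.5, -1.5, 1.5, 0, 0, 0], [1, -2.5, -1.5, 3, 0, 0, 0], [1, -2.5, -1.5, 3, 0, 0, 0], [1, -2.5, -1.5, 3, 0, 0, 0], [1, -2.5, -1.5, 3, 0, 0, 0]]

```text
clock: 2.25
eef_pos: [485.9, 166.1, 262.3]
tcp_rot: [-3.139, 0.006, -1.57]
contact_force: [-0.2, -0.5, 0.1]
opening: 1.001
```

```bash
cat >> h.py <<'E'
def fit(f,lo,hi,z,win,mn=200):
    # largest blob in HSV range inside window (u0,u1,v0,v1): ellipse centre -> world at height z
    u0,u1,v0,v1=win; h=cv2.cvtColor(f['pixels'],cv2.COLOR_RGB2HSV)[v0:v1,u0:u1]
    m=cv2.morphologyEx(cv2.inRange(h,lo,hi),cv2.MORPH_OPEN,np.ones((5,5)))
    c=max(cv2.findContours(m,0,1)[0],key=cv2.contourArea); (x,y),ax,a=cv2.fitEllipse(cv2.convexHull(c))
    return (round(x+u0,1),round(y+v0,1)),np.round(ax,1),ray(f,x+u0,y+v0,z)
E
python3 -c "
from h import *
f=wrist('w2');p=proj(f,[483,160,150]);print(p);u,v=map(int,p)
print(f['pixels'][v,u],f['pixels'][v,u+8])
for V in(60,75,90):print(fit(f,(0,0,0),(180,255,V),150,(u-70,u+70,max(v-60,0),v+60)))
cv2.imwrite('pics/w2c.png',cv2.resize(f['pixels'][max(v-75,0):v+75,u-100:u+100],None,fx=4,fy=4)[:,:,::-1])
"
```

```text
[485.9 166.1 262.3] [-3.139  0.006 -1.57 ] 1.0012528620332386 vel 0.006912855463466519 cam [556. 166. 404.]
[327.2 196.9]
[109  90  74] [112  93  76]Traceback (most recent call last):
  File "<string>", line 5, in <module>
    for V in(60,75,90):print(fit(f,(0,0,0),(180,255,V),150,(u-70,u+70,max(v-60,0),v+60)))
                             ~~~^^^^^^^^^^^^^^^^^^^^^^^^^^^^^^^^^^^^^^^^^^^^^^^^^^^^^^^^
  File "h.py", line 24, in fit
    c=max(cv2.findContours(m,0,1)[0],key=cv2.contourArea); (x,y),ax,a=cv2.fitEllipse(cv2.convexHull(c))
ValueError: max() iterable argument is empty
```

```bash
python3 -c "
from h import *
f=pickle.load(open('w2.pkl','rb'));u,v=327,197
cv2.imwrite('pics/w2c.png',cv2.resize(f['pixels'][v-75:v+75,u-100:u+100],None,fx=4,fy=4)[:,:,::-1])
"
```

```text
(no output)
```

View pics/w2c.png

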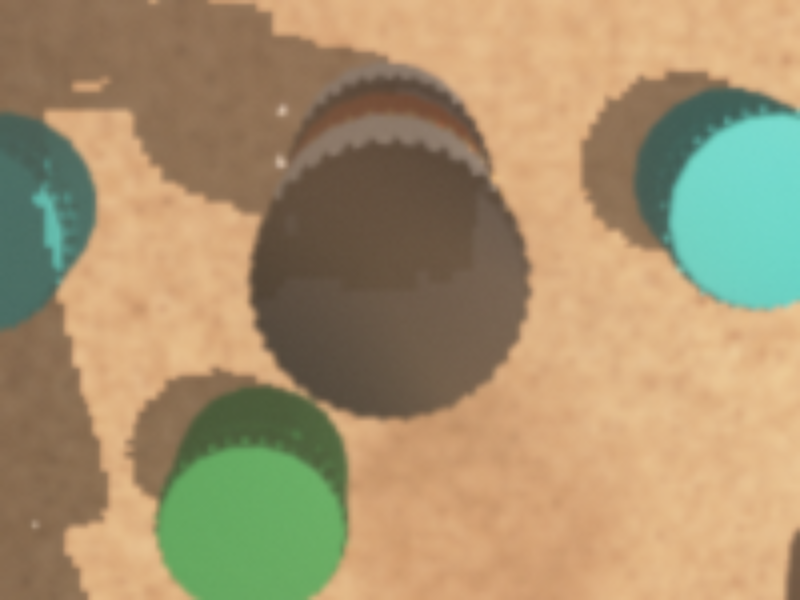

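The lid centre is at about crop (390,277), i.e. pixel (324.5,191.3). The lower jars line up behind it on the same column.

```bash
python3 -c "
from h import *
f=pickle.load(open('w2.pkl','rb'))
print(ray(f,324.5,191.3,150))
print('green',ray(f,227+252/4,122+540/4,50))
# predicted far edge rows for stack at this x
c=ray(f,324.5,191.3,150)
for z in(150,100,50,0): print(z,proj(f,[c[0]+26,c[1],z]),proj(f,[c[0]-26,c[1],z]))
"
```

```text
[487.3 162.1 150. ]
green [386.2 197.4  50. ]
150 [324.7 156.3] [324.2 224.4]
100 [323.8 146.6] [323.4 204.8]
50 [323.1 139.6] [322.8 190.4]
0 [322.6 134.2] [322.4 179.3]
```

Request:
apply_moves:
  targets:
    - [[1, 0.4, 0.1, 3, 0, 0, 0], [1, 0.4, 0.1, 6, 0, 0, 0], [1, 0.4, 0.1, 9, 0, 0, 0], [1, 0.4, 0.1, 12, 0, 0, 0], [1, 0.4, 0.1, 14, 0, 0, 0], [1, 0.4, 0.1, 15.2, 0, 0, 0], [1, 0.4, 0.1, 15.2, 0, 0, 0], [1, 0.4, 0.1, 15.2, 0, 0, 0]]

```text
clock: 3.1
eef_pos: [486.1, 163.0, 111.3]
tcp_rot: [-3.138, 0.006, -1.571]
contact_force: [0.0, 0.1, 0.2]
opening: 1.003
```

Request:
apply_moves:
  targets:
    - [[0.4, 0, 0, 0, 0, 0, 0], [0.3, 0, 0, 0, 0, 0, 0], [0.2, 0, 0, 0, 0, 0, 0], [0.1, 0, 0, 0, 0, 0, 0], [0, 0, 0, 0, 0, 0, 0], [0, 0, 0, 0, 0, 0, 0], [-0.2, 0, 0, 0, 0, 0, 0], [-0.2, 0, 0, 0, 0, 0, 0]]
  newtons: 25

```text
clock: 3.9
eef_pos: [486.9, 162.9, 112.4]
tcp_rot: [-3.136, 0.006, -1.571]
contact_force: [-0.1, -2.8, 6.4]
opening: 0.601
```

Request:
apply_moves:
  targets:
    - [[-0.3, 0, 0, 0, 0, 0, 0], [-0.3, 0, 0, -0.5, 0, 0, 0], [-0.3, 0, 0, -1.5, 0, 0, 0], [-0.3, 0, 0, -3, 0, 0, 0], [-0.3, 0, 0, -5, 0, 0, 0], [-0.3, 0, 0, -8, 0, 0, 0], [-0.3, 0, 0, -9, 0, 0, 0], [-0.3, 0, 0, -9, 0, 0, 0]]

```text
clock: 4.7
eef_pos: [487.4, 162.7, 204.1]
tcp_rot: [-3.132, 0.007, -1.571]
contact_force: [-0.4, 1.0, -1.1]
opening: 0.603
```

```bash
python3 -c "
from h import *
from rig import r
f=r.grab_frame('scene');pickle.dump(f,open('s2.pkl','wb'))
a=cv2.resize(f['pixels'][140:300,220:340],None,fx=3,fy=3)
g=wrist('w3'); b=cv2.resize(g['pixels'],None,fx=.7,fy=.7)[:,:]
b=cv2.resize(g['pixels'][80:320,200:440],(420,420))
a=cv2.copyMakeBorder(a,0,0,0,0,0)
print(a.shape)
cv2.imwrite('pics/m3.png',np.hstack([a,cv2.copyMakeBorder(b,0,60,0,0,0)])[:,:,::-1])
print(proj(g,[485,162,100]))
"
```

```text
[486.6 162.5 202.7] [-3.134  0.007 -1.571] 0.6035962950158656 vel 0.02477719634066133 cam [556. 163. 345.]
(480, 360, 3)
[319.9 199.4]
```

View pics/m3.png

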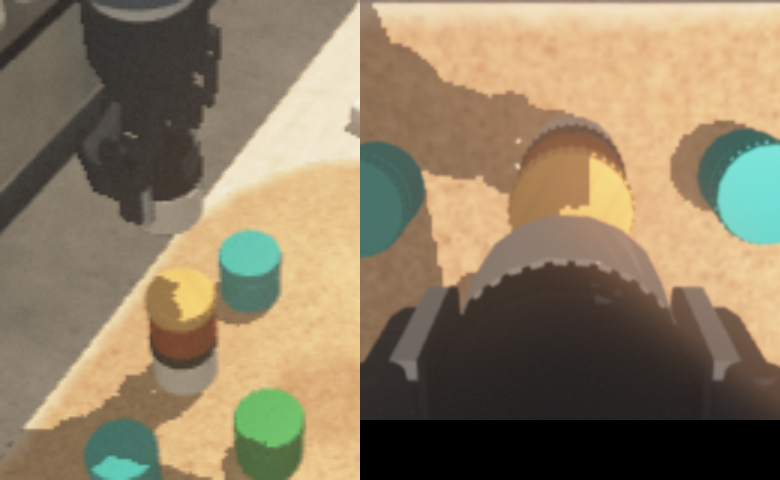

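The upper jar is held upright, and amber on white stays standing. Now to set the jar down midway.

Request:
apply_moves:
  targets:
    - [[-0.3, 3, 0.7, 0, 0, 0, 0], [-0.3, 7, 1.7, 0, 0, 0, 0], [-0.3, 11, 2.7, 0, 0, 0, 0], [-0.3, 15, 3.7, 3, 0, 0, 0], [-0.3, 18, 4.4, 6, 0, 0, 0], [-0.3, 19.3, 4.7, 9, 0, 0, 0], [-0.3, 19.3, 4.7, 12, 0, 0, 0], [-0.3, 19.3, 4.7, 12, 0, 0, 0]]

```text
clock: 5.6
eef_pos: [435.7, -30.2, 76.5]
tcp_rot: [3.139, 0.007, -1.572]
contact_force: [-0.9, 0.5, -1.1]
opening: 0.602
```

Request:
apply_moves:
  targets:
    - [[-0.3, 0, 0, 2, 0, 0, 0], [-0.3, 0, 0, 4, 0, 0, 0], [-0.3, 0, 0, 5.4, 0, 0, 0], [-0.3, 0, 0, 5.8, 0, 0, 0], [-0.3, 0, 0, 6.0, 0, 0, 0], [-0.3, 0, 0, 6.2, 0, 0, 0], [-0.3, 0, 0, 6.3, 0, 0, 0], [-0.3, 0, 0, 6.3, 0, 0, 0]]

```text
clock: 6.4
eef_pos: [435.9, -29.8, 14.0]
tcp_rot: [3.139, 0.007, -1.572]
contact_force: [0.5, -1.0, -1.3]
opening: 0.602
```

Request:
apply_moves:
  targets:
    - [[-0.3, 0, 0, 0.1, 0, 0, 0], [-0.3, 0, 0, 0.2, 0, 0, 0], [-0.3, 0, 0, 0.3, 0, 0, 0], [-0.3, 0, 0, 0.3, 0, 0, 0]]

```text
clock: 6.8
eef_pos: [436.1, -30.1, 11.8]
tcp_rot: [3.14, 0.006, -1.572]
contact_force: [-4.1, -3.4, 15.6]
opening: 0.601
```

Contact made at TCP z≈12. Releasing gently, then rising.

Request:
apply_moves:
  targets:
    - [[0.25, 0, 0, -0.1, 0, 0, 0], [0.3, 0, 0, -0.1, 0, 0, 0], [0.5, 0, 0, -0.1, 0, 0, 0], [0.8, 0, 0, -0.1, 0, 0, 0], [1, 0, 0, -0.1, 0, 0, 0], [1, 0, 0, -0.1, 0, 0, 0], [1, 0, 0, -0.1, 0, 0, 0]]

```text
clock: 7.5
eef_pos: [436.1, -30.1, 12.7]
tcp_rot: [3.14, 0.006, -1.572]
contact_force: [-0.4, -0.3, 0.9]
opening: 0.998
```

Request:
apply_moves:
  targets:
    - [[1, 0, 0, -2, 0, 0, 0], [1, 0, 0, -5, 0, 0, 0], [1, 0, 0, -9, 0, 0, 0], [1, 0, 0, -13, 0, 0, 0], [1, 0, 0, -17, 0, 0, 0], [1, 0, 0, -20, 0, 0, 0], [1, 0, 0, -20, 0, 0, 0], [1, 0, 0, -20, 0, 0, 0]]

```text
clock: 8.3
eef_pos: [436.6, -31.4, 213.0]
tcp_rot: [3.141, 0.006, -1.572]
contact_force: [-0.2, 0.4, 0.4]
opening: 0.999
```

```bash
python3 -c "
from h import *
g=wrist('w4')
b=cv2.resize(g['pixels'],(800,500))
cv2.imwrite('pics/w4v.png',b[:,:,::-1])
print(proj(g,[436,-30,50]),proj(g,[425,-223,42]),proj(g,[486,162,100]))
"
```

```text
[436.6 -31.4 213. ] [ 3.141  0.006 -1.572] 0.9986046017769691 vel 0.03039987815122035 cam [507. -31. 354.]
[317.6 177.9] [531.1 187.9] [ 45.6 124.8]
```

View pics/w4v.png

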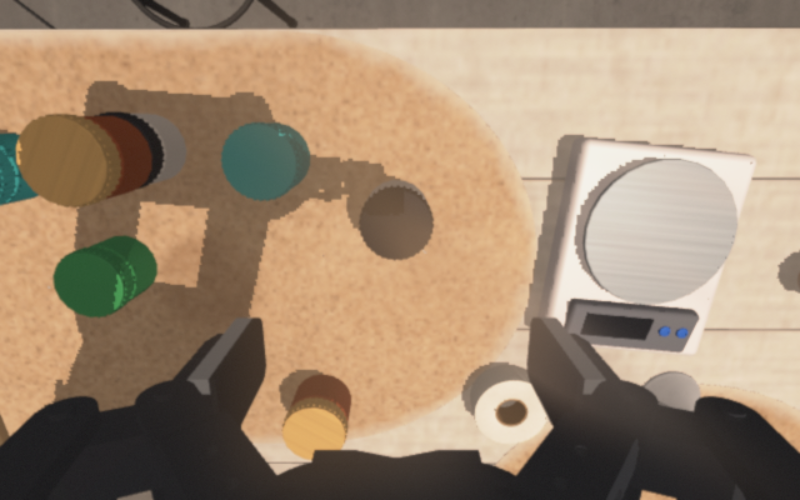

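The white jar stands at (317,178), exactly where predicted. The pan centre is at (529,184), and the amber lid at (56,128) is near the image edge. Back to above the stack.

Request:
apply_moves:
  targets:
    - [[1, -5, -1.2, 0, 0, 0, 0], [1, -10, -2.5, 0, 0, 0, 0], [1, -14, -3.6, 0, 0, 0, 0], [1, -17, -4.4, 0, 0, 0, 0], [1, -19.3, -4.9, 0, 0, 0, 0], [1, -19.3, -4.9, 0, 0, 0, 0], [1, -19.3, -4.9, 0, 0, 0, 0]]

```text
clock: 9.05
eef_pos: [484.1, 161.5, 211.5]
tcp_rot: [3.136, 0.005, -1.57]
contact_force: [-0.4, 0.4, 0.2]
opening: 1.001
```

```bash
python3 -c "
from h import *
g=wrist('w5')
p=proj(g,[486,162,100]);u,v=map(int,p);print(p)
cv2.imwrite('pics/w5v.png',cv2.resize(g['pixels'][v-75:v+75,u-100:u+100],None,fx=4,fy=4)[:,:,::-1])
for x in(512,460):
  for z in (100,50,0): print(x,z,(proj(g,[x,162,z])-[u-100,v-75])*4)
"
```

```text
[484.1 161.5 211.5] [ 3.136  0.005 -1.57 ] 1.001270054935349 vel 0.025066823126258613 cam [555. 162. 352.]
[318.3 189.7]
512 100 [401.2 162.4]
512 50 [401.6 122.4]
512 0 [401.6  93.6]
460 100 [400.8 435.6]
460 50 [401.2 356. ]
460 0 [401.2 297.6]
```

View pics/w5v.png

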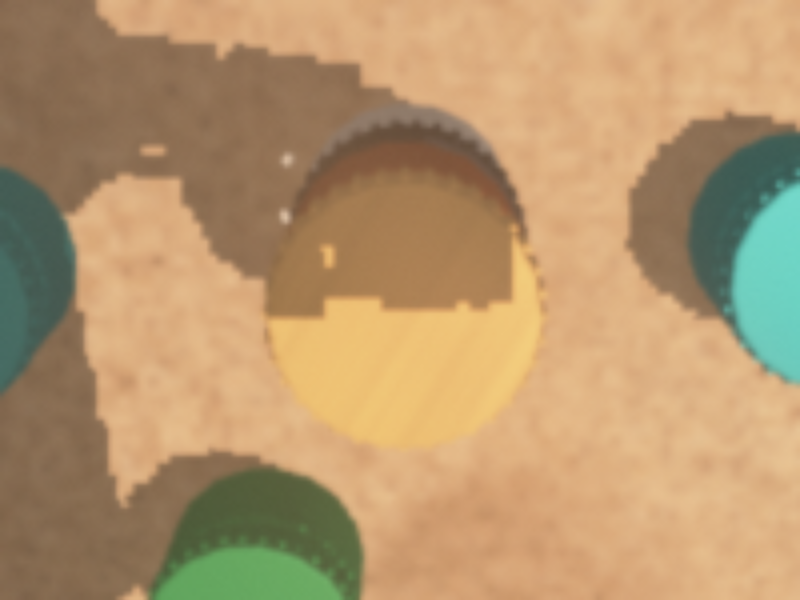

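The brass lid centre is (405,310) in the crop, so amber is at about (484,161). The lower jar is at about (484,160). Descending on amber.

Request:
apply_moves:
  targets:
    - [[1, 0, 0, 3, 0, 0, 0], [1, 0, 0, 6, 0, 0, 0], [1, 0, 0, 9, 0, 0, 0], [1, 0, 0, 12, 0, 0, 0], [1, 0.05, 0, 14, 0, 0, 0], [1, 0.05, 0, 14.9, 0, 0, 0], [1, 0.05, 0, 14.9, 0, 0, 0], [1, 0.05, 0, 14.9, 0, 0, 0]]

```text
clock: 9.9
eef_pos: [483.7, 160.9, 63.4]
tcp_rot: [3.137, 0.005, -1.572]
contact_force: [0.6, -0.7, 0.8]
opening: 0.997
```

Request:
apply_moves:
  targets:
    - [[0.4, 0, 0, 0, 0, 0, 0], [0.3, 0, 0, 0, 0, 0, 0], [0.2, 0, 0, 0, 0, 0, 0], [0.1, 0, 0, 0, 0, 0, 0], [0, 0, 0, 0, 0, 0, 0], [0, 0, 0, 0, 0, 0, 0], [-0.3, 0, 0, 0, 0, 0, 0], [-0.3, 0, 0, 0, 0, 0, 0]]
  newtons: 25

```text
clock: 10.7
eef_pos: [484.4, 160.9, 64.4]
tcp_rot: [3.138, 0.005, -1.572]
contact_force: [-1.5, -2.3, 7.8]
opening: 0.601
```

Request:
apply_moves:
  targets:
    - [[-0.3, 0, 0, 0, 0, 0, 0], [-0.3, 0, 0, -0.5, 0, 0, 0], [-0.3, 0, 0, -1.5, 0, 0, 0], [-0.3, 0, 0, -3, 0, 0, 0], [-0.3, 0, 0, -6, 0, 0, 0], [-0.3, 0, 0, -9, 0, 0, 0], [-0.3, 0, 0, -12, 0, 0, 0], [-0.3, 0, 0, -12, 0, 0, 0]]

```text
clock: 11.5
eef_pos: [487.2, 161.1, 189.0]
tcp_rot: [-3.138, 0.008, -1.572]
contact_force: [-0.3, 0.0, -1.4]
opening: 0.601
```

```bash
python3 -c "
from h import *
g=wrist('w6')
p=proj(g,[484,160,50]);u,v=map(int,p);print(p)
from rig import r
f=r.grab_frame('scene'); q=proj(f,[484,160,60]);U,V=map(int,q);print(q)
a=cv2.resize(f['pixels'][V-90:V+60,U-50:U+50],None,fx=4,fy=4)
b=cv2.resize(g['pixels'][v-75:v+75,u-50:u+50],None,fx=4,fy=4)
cv2.imwrite('pics/w6v.png',np.hstack([a,b])[:,:,::-1])
for x in(510,458):
  for z in (50,0): print(x,z,(proj(g,[x,160,z])-[u-50,v-75])*4+[400,0])
"
```

```text
[487.2 161.1 189. ] [-3.138  0.008 -1.572] 0.6006675446693677 vel 0.06803419191443254 cam [557. 161. 331.]
[320.8 188.4]
[280.7 247.5]
510 50 [603.6 174.8]
510 0 [602.8 139.2]
458 50 [602.8 422. ]
458 0 [602.4 353.6]
```

View pics/w6v.png

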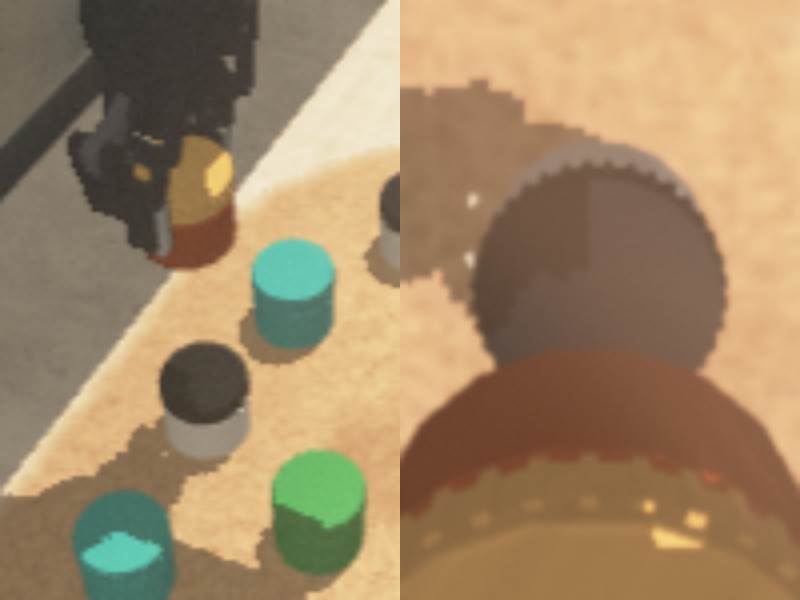

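The lower jar is at about (485,160.5), undisturbed, and amber is held upright. Carrying it to the scale.

Request:
apply_moves:
  targets:
    - [[-0.3, 3, 0.5, 0, 0, 0, 0], [-0.3, 8, 1.3, 0, 0, 0, 0], [-0.3, 13, 2.1, 0, 0, 0, 0], [-0.3, 18, 2.9, 0, 0, 0, 0], [-0.3, 23, 3.7, 0, 0, 0, 0], [-0.3, 28, 4.5, 0, 0, 0, 0], [-0.3, 32, 5, 0, 0, 0, 0], [-0.3, 34, 5.3, 0, 0, 0, 0]]

```text
clock: 12.4
eef_pos: [430.2, -182.3, 182.2]
tcp_rot: [3.138, 0.006, -1.574]
contact_force: [-0.5, 0.4, -1.3]
opening: 0.6
```

Request:
apply_moves:
  targets:
    - [[-0.3, 0, 0, 0, 0, 0, 0], [-0.3, 0, 0, 0, 0, 0, 0], [-0.3, 0, 0, 0, 0, 0, 0]]

```text
clock: 12.7
eef_pos: [429.8, -181.2, 181.5]
tcp_rot: [3.137, 0.007, -1.573]
contact_force: [0.7, -0.2, -0.1]
opening: 0.6
```

```bash
python3 -c "
from h import *
g=wrist('w7')
p=proj(g,[426,-221,42]);u,v=map(int,p);print(p)
cv2.imwrite('pics/w7v.png',cv2.resize(g['pixels'][max(v-120,0):v+80,u-130:u+130],None,fx=3,fy=3)[:,:,::-1])
o=np.array([u-130,max(v-120,0)])
for q in [(481,-221),(426,-276),(426,-166),(371,-221)]: print(q,(proj(g,[*q,42])-o)*3)
"
```

```text
[ 429.8 -181.2  181.5] [ 3.137  0.007 -1.573] 0.6003922990010292 vel 0.011678191683013095 cam [ 501. -181.  323.]
[368.2 187.5]
(481, -221) [398.7 154.8]
(426, -276) [593.7 361.5]
(426, -166) [188.1 361.5]
(371, -221) [383.4 547.2]
```

View pics/w7v.png

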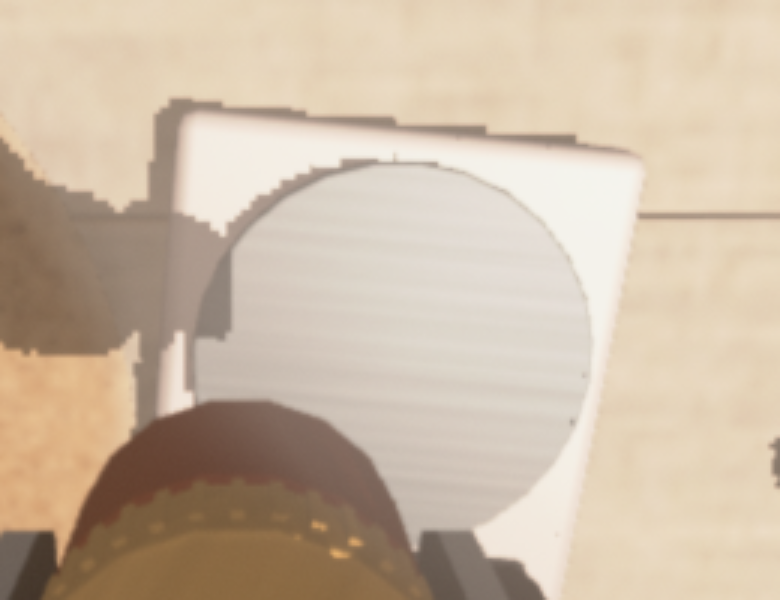

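The pan's left and right edges are at 195 and 592 and its top edge at 162 in the crop, so its centre is at about (424.5,-221.5). Aligning and lowering.

Request:
apply_moves:
  targets:
    - [[-0.3, 2, 0.3, 0, 0, 0, 0], [-0.3, 4, 0.5, 1, 0, 0, 0], [-0.3, 4, 0.5, 4, 0, 0, 0], [-0.3, 4, 0.5, 7, 0, 0, 0], [-0.3, 4, 0.5, 10, 0, 0, 0], [-0.3, 4, 0.5, 11.5, 0, 0, 0], [-0.3, 4, 0.5, 12, 0, 0, 0], [-0.3, 4, 0.5, 12, 0, 0, 0]]

```text
clock: 13.55
eef_pos: [424.4, -219.3, 61.1]
tcp_rot: [3.136, 0.007, -1.571]
contact_force: [-0.0, -0.1, -0.9]
opening: 0.601
```

Request:
apply_moves:
  targets:
    - [[-0.3, 0, 0, 0.1, 0, 0, 0], [-0.3, 0, 0, 0.2, 0, 0, 0], [-0.3, 0, 0, 0.3, 0, 0, 0], [-0.3, 0, 0, 0.4, 0, 0, 0], [-0.3, 0, 0, 0.4, 0, 0, 0]]

```text
clock: 14.05
eef_pos: [424.5, -219.3, 57.3]
tcp_rot: [3.137, 0.007, -1.572]
contact_force: [0.5, 0.3, -0.3]
opening: 0.602
```

Request:
apply_moves:
  targets:
    - [[-0.3, 0, 0, 0.1, 0, 0, 0], [-0.3, 0, 0, 0.15, 0, 0, 0], [-0.3, 0, 0, 0.2, 0, 0, 0], [-0.3, 0, 0, 0.2, 0, 0, 0]]

```text
clock: 14.45
eef_pos: [424.5, -219.4, 56.4]
tcp_rot: [3.137, 0.007, -1.572]
contact_force: [-5.6, 2.6, 17.3]
opening: 0.596
```

Contact with the pan at 17 N. Release, then rise.

Request:
apply_moves:
  targets:
    - [[0.25, 0, 0, -0.1, 0, 0, 0], [0.3, 0, 0, -0.1, 0, 0, 0], [0.5, 0, 0, -0.1, 0, 0, 0], [0.8, 0, 0, -0.1, 0, 0, 0], [1, 0, 0, -0.1, 0, 0, 0], [1, 0, 0, -0.1, 0, 0, 0], [1, 0, 0, -0.1, 0, 0, 0]]

```text
clock: 15.15
eef_pos: [424.5, -219.4, 57.3]
tcp_rot: [3.137, 0.007, -1.572]
contact_force: [-0.2, 0.0, 0.6]
opening: 1.0
```

Request:
apply_moves:
  targets:
    - [[1, 0, 0, -2, 0, 0, 0], [1, 0, 0, -5, 0, 0, 0], [1, 0, 0, -9, 0, 0, 0], [1, 0, 0, -12, 0, 0, 0], [1, -3, -0.3, -14, 0, 0, 0], [1, -7, -0.7, -14, 0, 0, 0], [1, -10, -0.8, -14, 0, 0, 0], [1, -10, -0.8, -14, 0, 0, 0]]

```text
clock: 15.95
eef_pos: [432.9, -117.8, 198.1]
tcp_rot: [3.137, 0.008, -1.569]
contact_force: [-1.0, 0.2, -0.3]
opening: 0.996
```

Request:
apply_moves:
  targets:
    - [[1, -4, -0.2, 0, 0, 0, 0], [1, -8, -0.4, 0, 0, 0, 0], [1, -8.5, -0.4, 0, 0, 0, 0], [1, -8.5, -0.4, 0, 0, 0, 0]]

```text
clock: 16.35
eef_pos: [436.9, -32.4, 198.8]
tcp_rot: [3.137, 0.008, -1.567]
contact_force: [0.4, -1.4, -0.1]
opening: 0.996
```

```bash
python3 -c "
from h import *
g=wrist('w8')
p=proj(g,[436,-30,50]);print(p, 'amber expected',proj(g,[424.5,-219.5,92]))
u,v=map(int,p);o=np.array([u-65,v-75])
b=cv2.resize(g['pixels'][v-75:v+75,u-65:u+65],None,fx=3,fy=3)
from rig import r
f=r.grab_frame('scene'); q=proj(f,[424.5,-221.5,60]);U,V=map(int,q)
a=cv2.resize(f['pixels'][V-75:V+75,U-65:U+65],None,fx=3,fy=3)
cv2.imwrite('pics/w8v.png',np.hstack([a,b])[:,:,::-1])
for q in [(462,-30),(410,-30),(436,-56),(436,-4)]: print(q,(proj(g,[*q,50])-o)*3+[390,0])
"
```

```text
[436.9 -32.4 198.8] [ 3.137  0.008 -1.567] 0.9956474690932078 vel 0.03646070926035367 cam [508. -32. 340.]
[316.5 181.3] amber expected [575.3 211.9]
(462, -30) [587.1 133.2]
(410, -30) [586.2 314.1]
(436, -56) [679.8 226.5]
(436, -4) [493.8 225.3]
```

View pics/w8v.png

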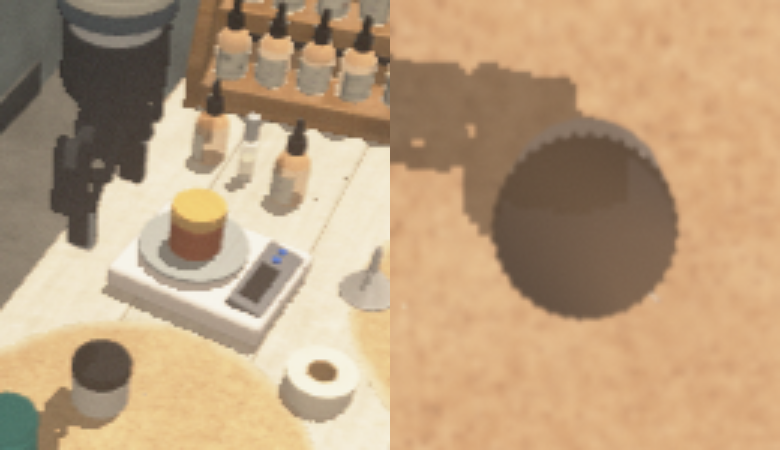

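Amber stands upright near the pan's middle. The white jar is at about (435.5,-30). Picking it up.

Request:
apply_moves:
  targets:
    - [[1, -0.2, 0.1, 4, 0, 0, 0], [1, -0.2, 0.1, 8, 0, 0, 0], [1, -0.2, 0.1, 12, 0, 0, 0], [1, -0.2, 0.1, 15, 0, 0, 0], [1, -0.2, 0.1, 17.5, 0, 0, 0], [1, -0.2, 0.1, 18.4, 0, 0, 0], [1, -0.2, 0.1, 18.4, 0, 0, 0], [1, -0.2, 0.1, 18.4, 0, 0, 0]]

```text
clock: 17.25
eef_pos: [435.6, -30.8, 15.4]
tcp_rot: [3.137, 0.007, -1.57]
contact_force: [0.8, 1.0, 0.9]
opening: 1.001
```

Request:
apply_moves:
  targets:
    - [[0.4, 0, 0, 0, 0, 0, 0], [0.3, 0, 0, 0, 0, 0, 0], [0.2, 0, 0, 0, 0, 0, 0], [0.1, 0, 0, 0, 0, 0, 0], [0, 0, 0, 0, 0, 0, 0], [0, 0, 0, 0, 0, 0, 0], [-0.3, 0, 0, 0, 0, 0, 0], [-0.3, 0, 0, 0, 0, 0, 0]]
  newtons: 25

```text
clock: 18.05
eef_pos: [436.4, -30.9, 16.6]
tcp_rot: [3.139, 0.007, -1.57]
contact_force: [-1.7, -2.5, 10.2]
opening: 0.603
```

Request:
apply_moves:
  targets:
    - [[-0.3, 0, 0, -1, 0, 0, 0], [-0.3, 0, 0, -4, 0, 0, 0], [-0.3, 0, 0, -8, 0, 0, 0], [-0.3, 0, 0, -12, 0, 0, 0], [-0.3, 0, 0, -14, 0, 0, 0], [-0.3, 0, 0, -14, 0, 0, 0], [-0.3, 0, 0, -14, 0, 0, 0]]

```text
clock: 18.75
eef_pos: [436.6, -31.8, 156.9]
tcp_rot: [3.14, 0.007, -1.569]
contact_force: [-0.0, 0.2, -1.6]
opening: 0.601
```

Request:
apply_moves:
  targets:
    - [[-0.3, -3, -0.8, 0, 0, 0, 0], [-0.3, -7, -1.8, 0, 0, 0, 0], [-0.3, -11, -2.8, 0, 0, 0, 0], [-0.3, -15, -3.8, 0, 0, 0, 0], [-0.3, -18, -4.5, 0, 0, 0, 0], [-0.3, -19.2, -4.8, 0, 0, 0, 0], [-0.3, -19.2, -4.8, 0, 0, 0, 0], [-0.3, -19.2, -4.8, 0, 0, 0, 0]]

```text
clock: 19.55
eef_pos: [483.3, 159.3, 157.1]
tcp_rot: [3.138, 0.006, -1.569]
contact_force: [-0.1, 0.1, -1.0]
opening: 0.604
```

```bash
python3 -c "
from h import *
g=wrist('w9')
# lower lid: silhouette columns near its visible upper part
for v in range(130,200,6):
  row=g['pixels'][v,260:385].astype(int).sum(1); i=np.where(row<330)[0]
  print(v,(i[0]+260,i[-1]+260,len(i)) if len(i) else None)
for z in(50,0):print([proj(g,[485+a,160.5+b,z]).tolist() for a,b in((26,0),(0,26),(0,-26))])
"
```

```text
[483.3 159.3 157.1] [ 3.138  0.006 -1.569] 0.6035828336302637 vel 0.01791971575173655 cam [554. 160. 298.]
130 None
136 None
142 None
148 None
154 (np.int64(313), np.int64(320), 4)
160 (np.int64(296), np.int64(337), 42)
166 (np.int64(290), np.int64(342), 53)
172 (np.int64(286), np.int64(346), 58)
178 (np.int64(283), np.int64(349), 58)
184 (np.int64(281), np.int64(350), 58)
190 (np.int64(281), np.int64(342), 62)
196 (np.int64(283), np.int64(349), 67)
[[317.6, 156.3], [281.6, 191.7], [353.4, 192.0]]
[[317.8, 146.0], [287.5, 176.2], [348.0, 176.4]]
```

The lower lid measures about (485.5,161). Small correction, then lower.

Request:
apply_moves:
  targets:
    - [[-0.3, -0.15, -0.2, 1.5, 0, 0, 0], [-0.3, -0.15, -0.2, 4, 0, 0, 0], [-0.3, -0.15, -0.2, 6.5, 0, 0, 0], [-0.3, -0.15, -0.2, 8, 0, 0, 0], [-0.3, -0.15, -0.2, 8.6, 0, 0, 0], [-0.3, -0.15, -0.2, 8.6, 0, 0, 0], [-0.3, -0.15, -0.2, 8.6, 0, 0, 0]]

```text
clock: 20.3
eef_pos: [485.6, 160.6, 72.0]
tcp_rot: [3.139, 0.006, -1.57]
contact_force: [-0.7, -0.4, -0.6]
opening: 0.605
```

Request:
apply_moves:
  targets:
    - [[-0.3, 0, 0, 0.1, 0, 0, 0], [-0.3, 0, 0, 0.2, 0, 0, 0], [-0.3, 0, 0, 0.3, 0, 0, 0], [-0.3, 0, 0, 0.3, 0, 0, 0]]

```text
clock: 20.7
eef_pos: [485.6, 160.7, 69.1]
tcp_rot: [3.139, 0.006, -1.57]
contact_force: [0.4, 0.4, -0.6]
opening: 0.601
```

Request:
apply_moves:
  targets:
    - [[-0.3, 0, 0, 0.1, 0, 0, 0], [-0.3, 0, 0, 0.2, 0, 0, 0], [-0.3, 0, 0, 0.25, 0, 0, 0], [-0.3, 0, 0, 0.25, 0, 0, 0]]

```text
clock: 21.1
eef_pos: [485.6, 160.7, 66.6]
tcp_rot: [3.139, 0.006, -1.57]
contact_force: [0.5, -0.4, 0.4]
opening: 0.6
```

Request:
apply_moves:
  targets:
    - [[-0.3, 0, 0, 0.1, 0, 0, 0], [-0.3, 0, 0, 0.15, 0, 0, 0], [-0.3, 0, 0, 0.15, 0, 0, 0]]

```text
clock: 21.4
eef_pos: [485.7, 160.7, 66.6]
tcp_rot: [3.14, 0.006, -1.57]
contact_force: [-5.5, -3.1, 21.3]
opening: 0.604
```

Contact at the expected height. Release and back off.

Request:
apply_moves:
  targets:
    - [[0.25, 0, 0, -0.1, 0, 0, 0], [0.3, 0, 0, -0.1, 0, 0, 0], [0.5, 0, 0, -0.1, 0, 0, 0], [0.8, 0, 0, -0.1, 0, 0, 0], [1, 0, 0, -0.1, 0, 0, 0], [1, 0, 0, -0.1, 0, 0, 0], [1, 0, 0, -0.1, 0, 0, 0]]

```text
clock: 22.1
eef_pos: [485.7, 160.7, 67.5]
tcp_rot: [3.14, 0.006, -1.57]
contact_force: [0.3, -0.6, 0.4]
opening: 0.996
```

Request:
apply_moves:
  targets:
    - [[1, 0, 0, -2, 0, 0, 0], [1, 0, 0, -5, 0, 0, 0], [1, 0, 0, -9, 0, 0, 0], [1, 0, 0, -13, 0, 0, 0], [1, 0, 0, -16, 0, 0, 0], [1, 0, 0, -16, 0, 0, 0], [1, 0, 0, -16, 0, 0, 0], [1, 0, 0, -16, 0, 0, 0]]

```text
clock: 22.9
eef_pos: [485.3, 159.5, 226.3]
tcp_rot: [3.138, 0.006, -1.57]
contact_force: [0.5, -0.9, -0.3]
opening: 1.001
```

```bash
python3 -c "
from h import *
from rig import r
g=wrist('w10');f=r.grab_frame('scene')
def rows(img,vs,u0,u1,name):
  for v in vs:
    p=img[v,u0:u1].astype(int); print(name,v,''.join('T' if (x[1]>x[0]+15) else 'k' if x.sum()<230 else 'w' if x.max()-x.min()<28 else 'b' if x[0]>1.9*x[2] else '.' for x in p))
rows(f['pixels'],range(225,276,4),255,325,'stack')
q=proj(f,[424.5,-221.5,60]).astype(int); rows(f['pixels'],range(q[1]-24,q[1]+22,4),q[0]-35,q[0]+35,'pan')
print('pan origin',q[0]-35)
for n,X in(('up',[485.6,160.8,100]),('low',[485.6,160.8,50])): print(n,proj(f,X),proj(g,X))
for v in range(100,240,10):
  p=g['pixels'][v,250:390].astype(int); i=np.where((p.sum(1)<390)&(p[:,0]-p[:,2]<50))[0]
  print(v,(i[0]+250,i[-1]+250,len(i)) if len(i) else None)
print([proj(g,[485.6+a,160.8+b,100]).tolist() for a,b in((26,0),(-26,0),(0,26),(0,-26))])
"
```

```text
[485.3 159.5 226.3] [ 3.138  0.006 -1.57 ] 1.0013745024433498 vel 0.012415223348840838 cam [556. 160. 367.]
stack 225 .........w............................TTTTTTTTTTTTTTTTTTTTT...........
stack 229 wwwww.................................wTTTTTTTTTTTTTTTTTTT............
stack 233 ww...w..ww......kkkkkkkkkkkkkkkkkk.....TTTTTTTTTTTTTTTTTTT............
stack 237 ...w..........kkkkkkkkkkkkkkkkkkkkkk...TTTTTTTTTTTTTTTTTTT............
stack 241 .w............kkkkkkkkkkkkkkkkkkkkkkk....TTTTTTTTTTTTTTT..............
stack 245 ...............kkkkkkkkkkkkkkkkkkk....................................
stack 249 ..................wwkkkkkkkkkww.......................................
stack 253 ...............w......................................................
stack 257 ................kkw..............wkw..................................
stack 261 ..................wwkkkkkkkkkkkkw.....................................
stack 265 ......................................................................
stack 269 ..............................................................b.......
stack 273 ..........
[... 847 characters left out ...]
www
pan 177 .............wwwwww.....wwwwwwwwwwwwwwwwwwwwwwww..w.wwwwwwww..wwwww..w
pan 181 ......................wwww...................www.wwwwwwwwwwwwwww..w...
pan origin 331
up [278.8 236.7] [317.4 186.9]
low [280.2 250.1] [317.6 172.9]
100 None
110 None
120 None
130 None
140 (np.int64(311), np.int64(321), 11)
150 (np.int64(297), np.int64(337), 41)
160 (np.int64(291), np.int64(389), 52)
170 (np.int64(287), np.int64(389), 64)
180 (np.int64(283), np.int64(389), 70)
190 (np.int64(284), np.int64(349), 66)
200 (np.int64(287), np.int64(346), 60)
210 (np.int64(294), np.int64(339), 46)
220 None
230 (np.int64(270), np.int64(295), 26)
[[317.4, 153.7], [317.3, 218.5], [283.9, 186.8], [350.9, 187.0]]
```

The wrist and scene readings agree with a square stack, and amber is centred on the pan. The robot is clear, so I'm handing in.

```bash
python3 -c "
from rig import r
print(r.sign_off(), r.sense()['clock'])"
```

```text
the job is handed in; nothing more can be done
the job is handed in; nothing more can be done
```

The job is handed in, at about 23 s on the clock. I set the upper white jar down midway, placed the amber jar on the scale pan, and stacked the white jar back on the lower one. The lone amber, turquoise and green jars were not touched.

**Last checks:**
- **Amber jar:** a scene picture after the release showed it upright on the pan. In the last scene frame its columns centred on the pan's to about a pixel. I let go about 2 mm from my estimate of the pan's centre.
- **White stack:** pixel readings from the wrist and scene cameras put the upper lid within about 1–2 mm of the lower jar's measured position. It touched down at the expected height.
- **Lower jar:** no sign that it moved, within about 2 mm.
- **Gripper:** it was open and about 75 mm above the stack when I handed in.

**Disagreements:** the fixed cameras and the wrist camera differed by about 4 mm in x on the stack, and by up to 8 mm on the pan. I relied on the close wrist views. The picture limit was used up by then, so the final stack was checked from pixel readings only, not viewed.

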